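# Set the carton stop to the marked notch

### The arm

A 7-joint arm with a two-finger parallel gripper is mounted at the origin on the work surface. World frame = base frame: x ahead of the robot, y to its left, z up, the work surface at z = 0. Lengths are in m, angles in rad, forces in N, time in s.
With the tool pointing down it reaches from about 0.4 to 0.85 m from the base axis. Payload 6.9 kg.
Tool frame: the origin (TCP) lies midway between the tips of the shut fingers; the grasp point (between the pads) lies behind it (ctrl.pinch_z is the z of the grasp point in the tool frame, in m); z points along the fingers, y is the line along which they close (so a half turn about z gives the same grasp; the last joint's range is limited). The gripper opens to 85 mm and grips with 20 to 120 N. Pads are 22 mm wide; open, the fingers measure 114 mm over their backs; the gripper's body (76 mm by 85 mm) begins 54 mm behind the grasp point. The pads swing forward as they close: fully open they stand 13 mm farther back than shut.
Start: joints at [-1.137, 0.507, -0.238, 1.5, 0.126, 1.149, -0.155], TCP at [0.202, 0.592, 0.231] pointing down, gripper open.
Joint ranges: [-3.08, 3.08], [-0.24, 2.05], [-1.43, 1.35], [0, 2.5], [-1.52, 4.66], [0.17, 1.96], [-2.89, 2.89]. Speed limits (rad/s): [2.39, 2.39, 3.14, 3.14, 3.14, 3.14, 3.14].

### API

Orientations are given as a unit quaternion [w, x, y, z].
In Python, from station import ctrl, get_state, vision, ticket, models gives the robot as it stands. Calls block until the motion is done:
- ctrl.movep(position, orientation): joint-space move of the TCP to a pose.
- ctrl.movel(position, frame=None, max_speed=0.15): straight line of the TCP; frame=None keeps the orientation; max_speed is the mean speed in m/s.
- ctrl.set_joints(angles): joint-space move.
- ctrl.ungrasp() and ctrl.close_gripper(force=None): open the fingers fully, or close them until they stop; force is the grip in N (None keeps the last).
- ctrl.pause(seconds).
- ctrl.ik(position, orientation): joint angles nearest the present ones, or None.
- get_state(): the state.
- vision.grab_frame(name): name is "scene" or "top"; returns (picture, depth): 400x640x3 uint8, blue, green, red; 400x640 float32, m along the optical axis (not along the pixel's ray), 0 where there is no reading.
- vision.camera_info(name): a dict with "mtx" (3x3 intrinsics, pixels), "R" (3x3) and "t" (3): a world point X has camera coordinates R X + t. Camera axes: x right, y down, z forward; pixel columns grow to the right and rows downward; lengths in m; the calibration is good to about 2 mm. A picture is of the moment at which its call begins. camera_info takes no time and is no camera call.
A pose or a line that the arm cannot do raises ctrl.Unreachable and nothing moves.
- ticket.close_job(): hands the job in; it is judged then, once.
Trained networks look in the newest picture that a camera, given by its name, has taken for a name from the list of things; names that differ only in an ending like _2 or _b are one class to them, and where a whole thing is asked for, a point or a joint stands for the part that bears it (a point fixed in the world has none). Each returns a list of dicts, best first, with "p" (0 to 1); they miss things now and then, are a little off and sometimes report something else, mostly with a low value. They report only what shows in the picture. A call takes as long as a camera call.
- models.recognise(camera, target): "point" ([column, row] in pixels, amid what is visible of it).
- models.masks_of(camera, target): "mask" (400x640 bool, what is visible of it) and "point" ([column, row] in pixels, amid what is visible of it).
The state is a dict: "time": time; "qpos": joint angles; "qd": joint speeds; "tau": joint torques, N m; "tcp_pos": TCP position; "eef_rot": TCP orientation; "contact_force": force on the tool from outside, world axes, zero at the start; "wrist_torque": the same for the moment, N m; "width": finger opening in m; "gripper_force": force on a finger pad.
Only numpy, scipy, OpenCV 4.12 (cv2) and the standard library are available. Lean on these libraries where they do the work, as an engineer would, in place of code of your own. Each camera call takes 0.05 s, during which the arm holds its last target. There are 200 camera calls.

### The job

Set the packing bench's carton gauge to the yellow size: push the red stop block along its rail until its spring pin drops into the notch beside the yellow tab, and leave it seated there. Only push the block: do not grasp or lift anything, do not touch the black pin knob on top of it, and leave everything else on the bench where it stands.

Things in the scene. Friction and masses are not known exactly. Their poses are not given: they have to be found in the camera images.
- gauge: the fixed carton gauge: an aluminium rail 440 mm long (its y) and 60 mm wide (its x), 20 mm high on its centre line, 50 mm black blocks at its ends (y beyond 196 mm), a ledge with four coloured tabs on its +x side. Origin mid-rail on the bench, z up. Notches at y = -115, -40, 40, 115 mm, each level with a tab; which tab stands where varies
- stop (a joint): position of the red stop block's middle along the gauge's y (m, -0.13 to 0.13). It starts between the two inner notches. Sliding takes about 2 N; within some 6 mm of a notch its pin drops and pulls it to the notch's centre (the push force dips), and pushing it on out of a notch takes about 12 N
- stop_top (a point): the red stop block: this point is mid-length on its top, 60 mm above the bench, over the rail's centre line; axes as the gauge's. It is solid, 100 mm long in y (50 either side), from x = -90 (robot side) to +35 mm. For x below -40 mm it hangs over bare bench, 6 to 60 mm high: push there on its flat end faces, which face +y and -y. Elsewhere it is 24 to 60 mm high
- pin: the block's spring pin, with a black knob 18 mm across on top of the block (knob top 18 mm above the block while riding); not to be touched. Its origin is level with stop_top while it rides on the track and 4 to 5 mm lower once it has dropped into a notch; it travels with the block
- mark_yellow (a point): a fixed yellow plastic size tab on the back ledge of the gauge, 30 mm wide, 45 mm tall above the 8 mm ledge, the wanted one; the point is at the middle of its foot, exactly level (along the gauge's y) with the notch it marks and 52 mm towards gauge +x from the rail's centre line
- mark_blue (a point): a fixed blue plastic size tab on the back ledge of the gauge, 30 mm wide, 45 mm tall above the 8 mm ledge; the point is at the middle of its foot, exactly level (along the gauge's y) with the notch it marks and 52 mm towards gauge +x from the rail's centre line
- mark_green (a point): a fixed green plastic size tab on the back ledge of the gauge, 30 mm wide, 45 mm tall above the 8 mm ledge; the point is at the middle of its foot, exactly level (along the gauge's y) with the notch it marks and 52 mm towards gauge +x from the rail's centre line
- mark_white (a point): a fixed white plastic size tab on the back ledge of the gauge, 30 mm wide, 45 mm tall above the 8 mm ledge; the point is at the middle of its foot, exactly level (along the gauge's y) with the notch it marks and 52 mm towards gauge +x from the rail's centre line
- tape_black: a loose black tape roll lying flat, 100 mm across, 48 mm high, on the robot's side of the gauge; origin at the centre of its underside; leave it alone
- tape_tan: a loose tan tape roll lying flat, 100 mm across, 48 mm high, behind the tabs; origin at the centre of its underside; leave it alone
- tin: a loose tin with a red label, 66 mm across, 70 mm high, behind the tabs; origin at the centre of its underside; leave it alone
- carton: a loose small cardboard carton 90 x 120 x 60 mm beyond the gauge's +y end; origin at the centre of its underside; leave it alone
- sponge_pack: a loose yellow pack 70 x 110 x 35 mm beyond the gauge's -y end; origin at the centre of its underside; leave it alone
- marker: a loose white marker pen with a blue cap, 125 mm long along its x, 17 mm thick, lying on the robot's side of the gauge; origin on the bench near its middle; leave it alone

How it is judged:
By the outcome, as a careful person would: the job done as asked, in the order asked, and still so for the second after the job is handed in, with the robot touching nothing.
It also fails if it takes over 40 s, if anything falls off the work surface, if the arm or the gripper's body presses on something with over 40 N, if the wrist force passes 120 N, or if a joint passes its speed limit or range.

## Working session

There is one attempt and no reset: what is moved stays moved. The work goes in short steps, each a Python script; the robot and the scene stay as the last script left them, time stands still between calls to the robot, and variables do not carry over. Pictures are saved under pics/ and viewed, at most 10 in all, crops included, and the job is handed in when it is done.

```bash
mkdir -p pics; ls
python3 - <<'E'
from station import *
import cv2
for n in("scene","top"):
    p,d=vision.grab_frame(n); cv2.imwrite(f"pics/{n}0.png",p); c=vision.camera_info(n); print(n,c)
s=get_state(); print(s['time'],s['tcp_pos'],s['eef_rot'],s['width'],s['contact_force'],ctrl.pinch_z)
E
```

```text
pics
scene {'mtx': array([[428.16285329,   0.        , 317.62105962],
       [  0.        , 428.16285329, 200.22071769],
       [  0.        ,   0.        ,   1.        ]]), 'R': array([[-0.70826802,  0.70583253, -0.01252443],
       [ 0.41004142,  0.39688497, -0.82118716],
       [-0.57464985, -0.58675614, -0.5705215 ]]), 't': array([ 0.3875095 , -0.21565905,  1.393824  ])}
top {'mtx': array([[464.98693444,   0.        , 319.45099054],
       [  0.        , 464.98693444, 194.84456623],
       [  0.        ,   0.        ,   1.        ]]), 'R': array([[-0.10706498, -0.99424237, -0.00438122],
       [-0.96899434,  0.10533105, -0.22350692],
       [ 0.22268153, -0.01968439, -0.9746925 ]]), 't': array([0.09255517, 0.59879039, 0.99915473])}
0.1 [0.20173103 0.59107558 0.23051281] [-1.27290317e-04  1.63653874e-01  9.86517488e-01 -7.99059375e-04] 0.08542467065642757 [ 1.03484371 -0.76663218 -0.25133047] -0.0187
```

View pics/top0.png

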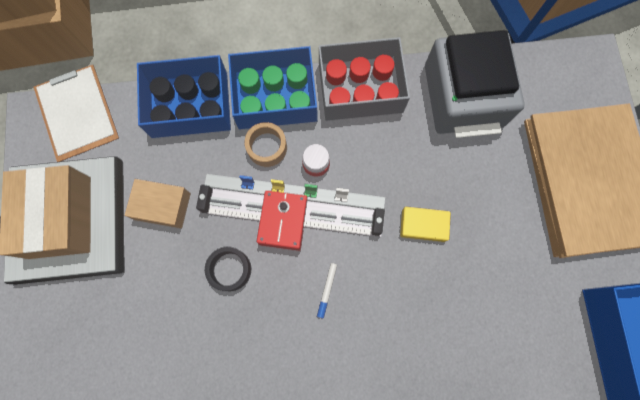

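View pics/scene0.png

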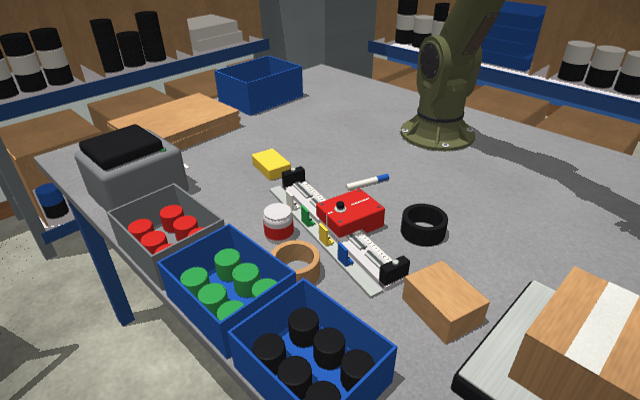

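The top view shows the tabs, left to right, as blue (247,182), yellow (278,186), green (311,190) and white (342,194). The red block is around (283,220), just right of yellow, with its knob at (284,207). The black tape is at (228,270) and the marker at (327,290). Next I'll measure these.

```bash
cat > h.py <<'E'
from station import *
import numpy as np, cv2
def cloud(n):
    p,d=vision.grab_frame(n); c=vision.camera_info(n)
    v,u=np.mgrid[:400,:640]; K=c['mtx']
    P=np.stack([(u-K[0,2])/K[0,0]*d,(v-K[1,2])/K[1,1]*d,d],-1)
    return p,d,(P-c['t'])@c['R']
def tabs(n):
    out={}
    p,d,W=cloud(n)
    for t in ("blue","yellow","green","white"):
        r=models.masks_of(n,"mark_"+t)
        if r:
            m=r[0]['mask']&(d>0); q=W[m]; q=q[(q[:,2]>.015)&(q[:,2]<.07)]
            if len(q): out[t]=(np.round(np.median(q,0),4),round(r[0]['p'],2),len(q))
    return out
def block(n,axis=None):
    p,d,W=cloud(n)
    r=models.masks_of(n,"stop_top")
    m=r[0]['mask']&(d>0); q=W[m]; q=q[(q[:,2]>.054)&(q[:,2]<.066)]
    return q,cv2.minAreaRect((q[:,:2]*1000).astype(np.float32)),r[0]['p']
E
python3 - <<'E'
from h import *
for n in("top","scene"):
    print(n,tabs(n)); q,r,p=block(n); print(r,p,len(q),q[:,2].mean())
    for o in ("tape_black","marker"):
        r=models.masks_of(n,o)
        if r:
            p,d,W=cloud(n); q=W[r[0]['mask']&(d>0)]; print(o,r[0]['p'],np.percentile(q,[3,50,97],axis=0).round(3).tolist())
E
```

```text
top {'blue': (array([0.6682, 0.1962, 0.0353]), 0.43, 114), 'yellow': (array([0.6312, 0.0465, 0.0401]), 0.47, 93), 'green': (array([0.6314, 0.0466, 0.0379]), 0.57, 92), 'white': (array([ 0.6137, -0.0266,  0.0362]), 0.64, 97)}
((562.4014892578125, 119.4532470703125), (99.86572265625, 124.63741302490234), 76.22038269042969) 0.97 2236 0.06019448713585822
tape_black 0.75 [[0.418, 0.207, 0.003], [0.464, 0.258, 0.047], [0.51, 0.3, 0.052]]
marker 0.8 [[0.339, 0.011, 0.011], [0.389, 0.035, 0.015], [0.446, 0.058, 0.02]]
scene {'blue': (array([0.6719, 0.1978, 0.0367]), 0.52, 165), 'yellow': (array([0.6542, 0.1255, 0.0362]), 0.68, 143), 'green': (array([0.6354, 0.0484, 0.0351]), 0.6, 122), 'white': (array([ 0.6175, -0.0237,  0.0355]), 0.5, 110)}
((561.5487670898438, 118.71580505371094), (101.42059326171875, 125.87345123291016), 75.90482330322266) 0.93 1438 0.05949208918210882
tape_black 0.89 [[0.422, 0.214, 0.002], [0.474, 0.257, 0.032], [0.512, 0.302, 0.049]]
marker 0.5 [[0.341, 0.008, 0.001], [0.397, 0.034, 0.013], [0.449, 0.058, 0.017]]
```

Both cameras agree, and yellow is at gauge y = +40. The block is at about +13, so I push it toward +y on its -y face, using the shut fingers.

```bash
cat >> h.py <<'E'
a=np.deg2rad(76.1); gy=np.array([np.cos(a),np.sin(a),0]); gx=np.array([np.sin(a),-np.cos(a),0])
rail0=(np.array([.5882,.1120,0])@gx)   # rail centre line along gx
s0=.2364                                # gauge origin along gy
def pt(t,s,z): return (rail0+t)*gx+(s0+s)*gy+np.array([0,0,z])   # gauge coords
def gauge(p): return np.array([p@gx-rail0,p@gy-s0,p[2]])
def blk():
    o=[]
    for n in("top","scene"):
        q,r,p=block(n); c=np.array([*r[0],0])/1000
        o.append((gauge(c)+[.0275,0,0])[:2].round(4))
    return o
E
python3 - <<'E'
from h import *
from scipy.spatial.transform import Rotation as Ro
ctrl.close_gripper()
best=None
for sg in(1,-1):
    q=Ro.from_matrix(np.c_[sg*gy,sg*gx,[0,0,-1]]).as_quat(scalar_first=True)
    j=ctrl.ik(pt(-.068,-.075,.2),q)
    print(sg,None if j is None else np.round(j,2))
    if j is not None:
        c=np.abs(np.array(j)-get_state()['qpos']).max()
        if best is None or c<best[0]: best=(c,q)
ctrl.movep(pt(-.068,-.075,.2),best[1])
ctrl.movel(pt(-.068,-.075,.03))
s=get_state(); print(s['time'],gauge(s['tcp_pos']),s['contact_force'],s['width'],blk())
p,_=vision.grab_frame("scene"); cv2.imwrite("pics/s1.png",cv2.resize(p[120:320,200:480],None,fx=2.5,fy=2.5))
E
```

```text
1 [-0.37  0.36  0.33  1.87 -0.14  0.93 -0.22]
-1 [ 0.15  0.36 -0.4   1.86  0.17  0.95  2.58]
5.4833 [-0.06755997 -0.07484759  0.03060653] [ 0.12434412  0.25502981 -0.1400253 ] 0.00019507477468924707 [array([0.0009, 0.0386]), array([-0.0001,  0.0141])]
```

View pics/s1.png

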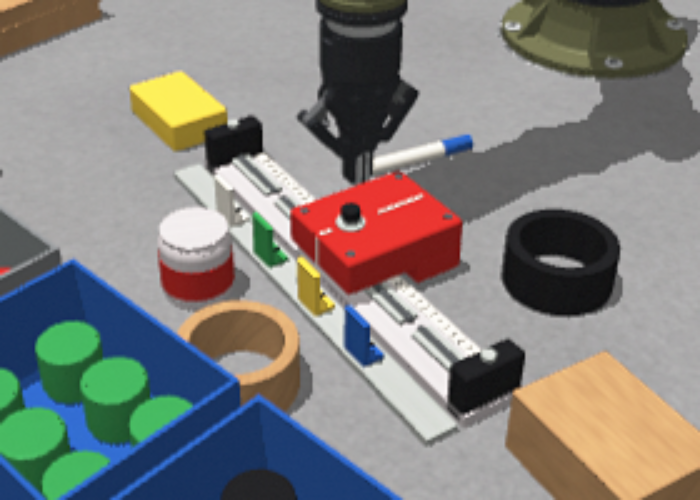

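The shut fingers, at about (362,165) in the crop, are clear of the block's -y face, the marker and the rail. I'll push in small steps while watching the force and the block's position from the scene camera.

Run:
```python
from h import *
def sblk():
    q,r,p=block("scene"); return round((gauge(np.array([*r[0],0])/1000))[1],4)
ctrl.movel(pt(-.068,-.054,.03),max_speed=.05)
s=-.054; pushed=False; peak=0
while s<-.016:
    s+=.002; ctrl.movel(pt(-.068,s,.03),max_speed=.02)
    st=get_state(); f=-st['contact_force']@gy; b=sblk() if s>-.034 else None
    print(round(st['time'],2),round(gauge(st['tcp_pos'])[1],4),round(f,2),b)
    if f>6: print("high");break
    if s>-.034 and f<.5 and peak>1: print("dip");break
    peak=max(peak,f)
    if st['time']>26: break
```

```text
6.55 -0.0521 -0.07 None
6.8 -0.0499 -0.37 None
7.05 -0.0479 0.06 None
7.3 -0.046 1.09 None
7.55 -0.0438 1.45 None
7.8 -0.0415 0.98 None
8.05 -0.0395 0.49 None
8.3 -0.0378 0.86 None
8.55 -0.0356 0.45 None
8.8 -0.0336 0.43 0.0289
dip
```

The force is noisy, so I'll detect the drop from the block pulling ahead of the finger instead.

Run:
```python
from h import *
def sblk():
    q,r,p=block("scene"); return gauge(np.array([*r[0],0])/1000)[1]
s=-.0336
while s<-.0195:
    s+=.0015; ctrl.movel(pt(-.068,s,.03),max_speed=.02)
    st=get_state(); f=-st['contact_force']@gy; b=sblk(); g=gauge(st['tcp_pos'])[1]
    print(round(st['time'],2),round(g,4),round(f,2),round(b,4),round(b-g,4))
    if b-g>.065 or f>7: print("stop");break
```

```text
9.15 -0.0318 1.74 0.0299 0.0617
9.5 -0.0302 -0.79 0.0294 0.0596Traceback (most recent call last):
  File "<stdin>", line 7, in <module>
  File "<stdin>", line 3, in sblk
  File "h.py", line 20, in block
    m=r[0]['mask']&(d>0); q=W[m]; q=q[(q[:,2]>.054)&(q[:,2]<.066)]
      ~^^^
IndexError: list index out of range
```

```bash
cat >> h.py <<'E'
def sblk():
    p,d,W=cloud("scene"); G=np.stack([W@gx-rail0,W@gy-s0,W[...,2]],-1)
    b,g,r=[p[...,i].astype(int) for i in range(3)]
    m=(d>0)&(r>100)&(r>2*g)&(r>2*b)&(G[...,2]>.055)&(G[...,2]<.066)&(G[...,0]>-.1)&(G[...,0]<.03)&(abs(G[...,1])<.2)
    return np.percentile(G[m][:,1],[2,98]).mean()
E
python3 - <<'E'
from h import *
s=gauge(get_state()['tcp_pos'])[1]
print(s,sblk())
while s<-.0195:
    s+=.0015; ctrl.movel(pt(-.068,s,.03),max_speed=.02)
    st=get_state(); f=-st['contact_force']@gy; b=sblk(); g=gauge(st['tcp_pos'])[1]
    print(round(st['time'],2),round(g,4),round(f,2),round(b,4),round(b-g,4))
    if b-g>.065 or f>7: print("stop");break
E
```

```text
-0.029026834335809326 0.04011752782374486
10.25 -0.0274 -0.29 0.0401 0.0675
stop
```

The block jumped ahead to y = 40.1 mm, so the pin has dropped. I'll back off and check it.

Run:
```python
from h import *
ctrl.movel(pt(-.068,-.06,.03),max_speed=.1); ctrl.movel(pt(-.068,-.06,.2))
p,d,W=cloud("scene"); cv2.imwrite("pics/s2.png",cv2.resize(p[120:320,200:480],None,fx=2.5,fy=2.5))
print(sblk(),get_state()['time'],get_state()['contact_force'])
G=np.stack([W@gx-rail0,W@gy-s0,W[...,2]],-1)
k=(d>0)&(p.max(-1)<70)&(abs(G[...,1]-.04)<.03)&(abs(G[...,0])<.03)&(G[...,2]>.06)
print(k.sum(),np.percentile(G[k],[5,50,95],axis=0))
for o in("top","scene"): print(tabs(o))
```

```text
0.039960884076924996 12.1583 [ 0.08565202  0.72523072 -0.2584011 ]
50 [[-0.00602089  0.03369604  0.06535773]
 [ 0.00124631  0.04200366  0.07110128]
 [ 0.00799086  0.04703943  0.07346199]]
{'blue': (array([0.5721, 0.1848, 0.049 ]), 0.69, 1845), 'white': (array([ 0.6112, -0.0367,  0.0429]), 0.49, 24)}
{'blue': (array([0.6721, 0.1988, 0.0352]), 0.64, 169), 'yellow': (array([0.6545, 0.1263, 0.0356]), 0.54, 140), 'green': (array([0.6353, 0.0472, 0.0354]), 0.7, 124), 'white': (array([ 0.6176, -0.0231,  0.036 ]), 0.72, 106)}
```

View pics/s2.png

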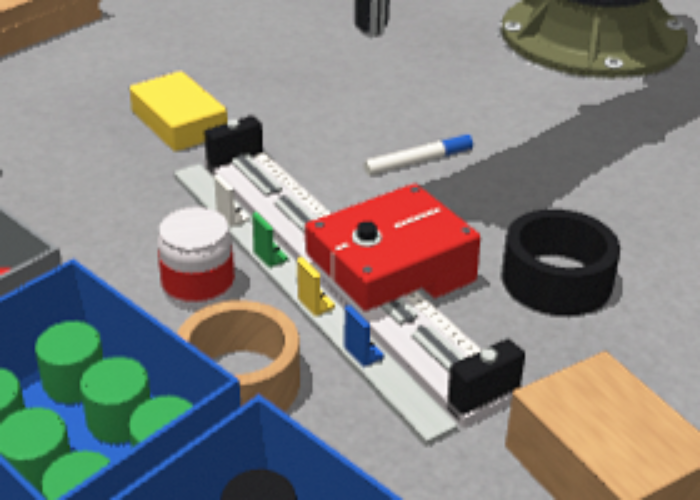

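The block stands level with the yellow tab: its index line is at (335,262) in the crop and the tab at (312,285). The knob top is at about 73.5 mm, down from 78 mm, so the pin has dropped. Nothing else has moved.

```bash
python3 -c "
from station import *
print(ticket.close_job())"
```

```text
the job is handed in; nothing more can be done
None
```

The red stop block is seated in the yellow notch (measured at y = 40 mm, pin dropped), the arm is clear of everything, and the job was handed in after about 12 s of robot time.

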